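# Let the drainer carriage run down and catch it softly

### The job

Press the release bar down to let the dish-drainer carriage with the two steel cups roll down its sloping rails, and keep your hand off it until its front has passed the half-way post. Then catch its sprung rubber bumper softly with the closed fingers, without banging it and without gripping it, bring it to a standstill and hold it still for a second before it gets to the end stop, then ease it down against the stop and take the hand away. The cups must stay standing and the plate, pot lid and wooden stick are left alone.

Things in the scene. Friction and masses are not known exactly. Their poses are not given: they have to be found in the camera images.
- rail: Fixed stand with two parallel aluminium rails sloping 2.6 degrees. Origin on the ledge under their middle; z up, downhill is its -y axis, its +x side is away from the robot. Rolling drag on the carriage is 1.8 N per m/s, no dry friction: it starts at 0.44 m/s2, tends to 0.2 to 0.4 m/s, needs about 1.2 s to the half-way post and 2.1 s to the stop.
- carriage (a joint): Metres that the blue drainer carriage has rolled downhill: 0 at the top behind the tooth, 0.42 against the end stop, where it ends. It is guided by the rails and stays level; 150 mm wide (rail x), 170 mm long, nominal 0.9 kg (hidden: 0.8 to 1.5 times that) plus two cups of 0.08 kg.
- front (a point): Middle of the top edge of the carriage's front: a rubber bumper plate facing downhill (rail -y), 130 mm wide, 55 mm high, sprung (300 N/m, 5 mm travel, then it bottoms hard). This point marks the uncompressed face. Catch it with the fingertips some 25 mm below this edge, 147 mm above the ledge at the start, 128 mm at the stop. The cups, 11 mm taller, stand 45 mm or more behind.
- half_way (a point): Point on the centre line of the rails level with the half-way post, a 12 mm steel post 106 mm tall, which stands 115 mm away from it to rail +x. The front is level with the post when the carriage has rolled 0.18 m.
- end_stop (a point): Point on the centre line, 66 mm above the ledge, above which the carriage's front stands when the carriage is against the end stop. The stop is a low rubber block across the rails, 66 mm high, which meets the carriage's body under the bumper plate; fingers on the bumper pass over it.
- release (a joint): Release bar angle in rad: 0 as found, with its steel tooth standing up in front of the carriage; 0.11 fully down. Beyond 0.07 the tooth is clear and the carriage starts to roll. The bar needs about 1 to 2 N at the pad, and stays down where it is left.
- pad (a point): Middle of the top of the release bar's black pad (28 x 30 mm), at the free end of the bar on the robot's side of the rails, 135 mm from their centre line and 72 mm above the ledge at the start. Pressed straight down it travels 30 mm. It lies beside the rails 164 mm downhill of the front's starting place. The bar's hinge is 270 mm uphill of the pad.
- cup_a: Stainless steel cup, 62 mm across the rim and 80 mm high, standing loose in the carriage (robot's side). Origin under its foot.
- cup_b: Second such cup, standing beside the first on the far side. Origin under its foot.
- plate: Bystander: green melamine plate, 180 mm across, 18 mm high, on the ledge past the lower end of the rails. Origin under its centre.
- pot_lid: Bystander: small aluminium pot lid lying upside down beyond the rails towards the tap, 130 mm across, 34 mm high. Origin under its centre.
- stick: Bystander: wooden turning stick (spatula), 260 mm long, lying on the ledge on the robot's side of the rails' lower end. Its x axis runs along it. Origin underneath, near its middle.
Mind the look-alikes: they are no part of the job. Leave any blue look-alike of the cup_b alone.

How it is judged:
On the way, in this order (a step that is already met when the one before it is completed fails the run):
1. the release bar is pressed down and the tooth is clear (value of joint release above 0.065 rad), for 0.1 s.
2. the carriage has rolled past the half-way post on its own (value of joint carriage above 0.18 m and velocity of joint carriage above 0.03 m/s), for 0.05 s.
3. it is held still by the hand short of the end stop (value of joint carriage below 0.41 m and velocity of joint carriage between -0.025 and 0.025 m/s and contact force between any of the fingers, the arm and carriage above 0.05 N), for 0.7 s.
At the end, for the whole second after the job is handed in: The carriage rests against the end stop (within 10 mm), still, with both cups standing in it (tilt under 0.15 rad) (value of joint carriage above 0.41 m and velocity of joint carriage between -0.02 and 0.02 m/s and z of each of cup_a, cup_b in the frame of front above -0.08 m and angle between each of cup_a, cup_b's own z axis and vertical below 0.15 rad); the robot touches nothing.
It fails at once if the hand touches the carriage before its front has passed the half-way post (value of joint carriage below 0.175 m and contact force between any of the arm, the fingers and carriage above 0.1 N).
It fails at once if the carriage is banged or gripped (more than 5 N) (contact force between any of the fingers, the arm and carriage above 5 N).
It fails at once if the carriage runs into the end stop (faster than 0.12 m/s) (value of joint carriage above 0.405 m and velocity of joint carriage above 0.12 m/s).
It fails at once if a cup is knocked or tips (angle between any of cup_a, cup_b's own z axis and vertical above 0.3 rad).
It fails at once if a bystander is disturbed (distance of any of plate, pot_lid, stick from where it was at the start of the episode above 0.03 m).
It also fails if it takes over 35 s, if anything falls off the work surface, if the arm or the gripper's body presses on something with over 40 N, if the wrist force passes 120 N, or if a joint passes its speed limit or range.

### The arm

A 7-joint arm with a two-finger parallel gripper is mounted at the origin on the work surface. World frame = base frame: x ahead of the robot, y to its left, z up, the work surface at z = 0. Lengths are in m, angles in rad, forces in N, time in s.
With the tool pointing down it reaches from about 0.425 to 1.025 m from the base axis. Payload 3.6 kg.
Tool frame: the origin (TCP) lies on the centre line of the jaws, within the pads' length; the fingertips stand bot.finger_overhang ahead of it and the grasp point (between the pads) lies 8 mm behind it (bot.finger_overhang is the distance from the TCP to the fingertips, in m); z points along the fingers, x is the direction in which the jaws open and shut, and the axes are right-handed (so a half turn about z gives the same grasp; the last joint's range is limited). The gripper opens to 85 mm and grips with 20 to 120 N. Pads are 22 mm wide; open, the fingers measure 114 mm over their backs; the gripper's body (76 mm by 85 mm) begins 54 mm behind the grasp point. The pads swing forward as they close: fully open they stand 13 mm farther back than shut.
Start: joints at [1.222, 0.591, 0.048, 1.609, -0.033, 0.943, -0.034], TCP at [0.183, -0.701, 0.242] pointing down, gripper open.
Joint ranges: [-2.69, 2.69], [-0.47, 2.24], [-1.27, 1.36], [0.19, 2.51], [-1.53, 4.68], [0.08, 2.07], [-3.09, 3.09]. Speed limits (rad/s): [2.57, 2.57, 3.14, 3.14, 3.14, 3.14, 3.14].

### API

Orientations are given as a 3x3 rotation matrix whose columns are the frame's x, y, z axes.
In Python, from plant import bot, effector, solver, observe, optics, workorder gives the robot as it stands. The module is installed in compiled form; this text tells all that it offers. Calls block until the motion is done:
- bot.goto(position, orientation): joint-space move of the TCP to a pose.
- bot.line_to(position, orientation=None, speed=0.15, max_force=None): straight line of the TCP; orientation=None keeps the orientation; speed is the mean speed in m/s. With max_force (N) it stops when the force on the tool has changed by that much, and returns True; else False.
- bot.move_joints(angles): joint-space move.
- effector.set_gripper(opening, grip_force=None): finger opening in m; grip_force is the grip in N (None keeps the last); returns when the fingers have stopped.
- bot.wait(seconds).
- solver.solve_ik(position, orientation): joint angles nearest the present ones, or None.
- observe(): the state.
- optics.camera(name): name is "scene" or "side" or "wrist"; returns the picture (420x560x3 uint8, blue, green, red); there is no depth.
- optics.get_calibration(name): a dict with "fx", "fy", "cx", "cy" (pixels), "R" (3x3) and "t" (3): a world point X has camera coordinates R X + t. Camera axes: x right, y down, z forward; pixel columns grow to the right and rows downward; lengths in m; the calibration is good to about 2 mm. A picture is of the moment at which its call begins: read the wrist's pose just before it. get_calibration takes no time and is no camera call; for the wrist camera it gives the pose at the moment of the call.
A pose or a line that the arm cannot do raises bot.Unreachable and nothing moves.
- workorder.hand_in(): hands the job in, once; it reports no verdict.
The state is a dict: "t": time; "qpos": joint angles; "qd": joint speeds; "joint_efforts": joint torques, N m; "position": TCP position; "orientation": TCP orientation; "contact_force": force on the tool from outside, world axes, zero at the start; "ft_torque": the same for the moment, N m; "gripper_width": finger opening in m.
Only numpy, scipy, OpenCV 4.12 (cv2) and the standard library are available. Lean on these libraries where they do the work, as an engineer would, in place of code of your own. Each camera call takes 0.05 s, during which the arm holds its last target. There are 200 camera calls.

## Working session

There is one attempt and no reset: what is moved stays moved. The work goes in short steps, each a Python script; the robot and the scene stay as the last script left them, time stands still between calls to the robot, and variables do not carry over. Pictures are saved under pics/ and viewed, about 8 in all and at most 12, crops included, and the job is handed in when it is done.

```bash
mkdir -p pics
python3 - <<'E'
from plant import bot, effector, solver, observe, optics, workorder
import cv2,numpy as np
for n in ("scene","side"):
    cv2.imwrite(f"pics/{n}0.png",optics.camera(n))
    c=optics.get_calibration(n); print(n,c["fx"],c["cx"],c["cy"],np.round(-c["R"].T@c["t"],3),np.round(c["R"],3).tolist())
s=observe();print(s["t"],s["position"],s["orientation"],bot.finger_overhang,s["contact_force"])
E
```

```text
scene 421.33073755022195 277.92386777649205 203.3449481106342 [ 1.154 -0.276  1.158] [[0.356, 0.934, -0.003], [0.8, -0.307, -0.516], [-0.483, 0.181, -0.857]]
side 397.61910124581374 284.3446689647012 206.17702937775107 [0.202 0.524 0.876] [[-0.85, -0.526, 0.011], [-0.397, 0.628, -0.67], [0.346, -0.574, -0.742]]
0.1 [ 0.18321521 -0.70071769  0.24125014] [[ 2.53035659e-01 -9.67456738e-01 -6.43981703e-04]
 [-9.67454834e-01 -2.53036442e-01  1.92459336e-03]
 [-2.02491165e-03  1.36032464e-04 -9.99997941e-01]] 0.011 [-0.1402334   0.6572233   0.25831261]
```

View pics/scene0.png

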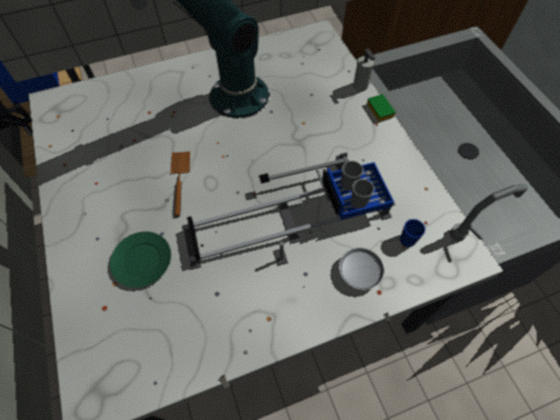

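View pics/side0.png

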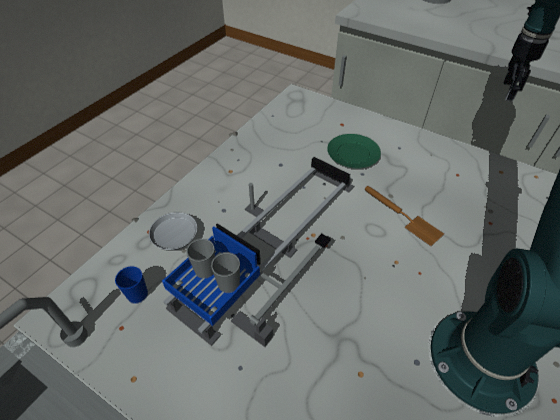

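Scene view: the carriage with its two grey cups is at (358,190). The pad is at (264,178), the end stop at (193,240), the post at (280,258), the plate at (140,260), the lid at (361,270) and the stick at (179,190). There is one ambiguity: the blue cup at (412,233) stands alone, so it is the look-alike. The real cups are the grey ones in the carriage at (351,172) and (362,192). I'll confirm this in an enlarged crop and read the points there.

Run:
```python
import cv2
a=cv2.imread("pics/scene0.png")[140:280,180:400]; b=cv2.imread("pics/side0.png")[145:345,160:360]
f=lambda i,k:cv2.convertScaleAbs(cv2.resize(i,None,fx=k,fy=k,interpolation=cv2.INTER_CUBIC),alpha=1.5,beta=20)
cv2.imwrite("pics/sc_crop.png",f(a,3.6)); cv2.imwrite("pics/si_crop.png",f(b,3))
```

```text
(no output)
```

View pics/sc_crop.png

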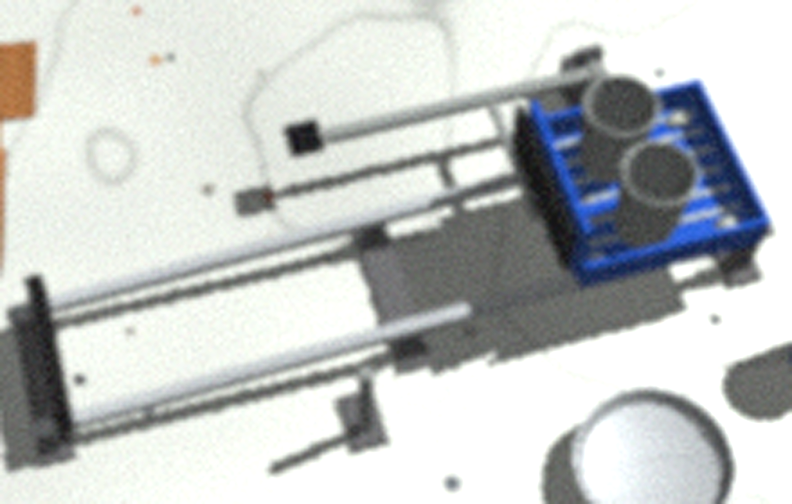

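View pics/si_crop.png

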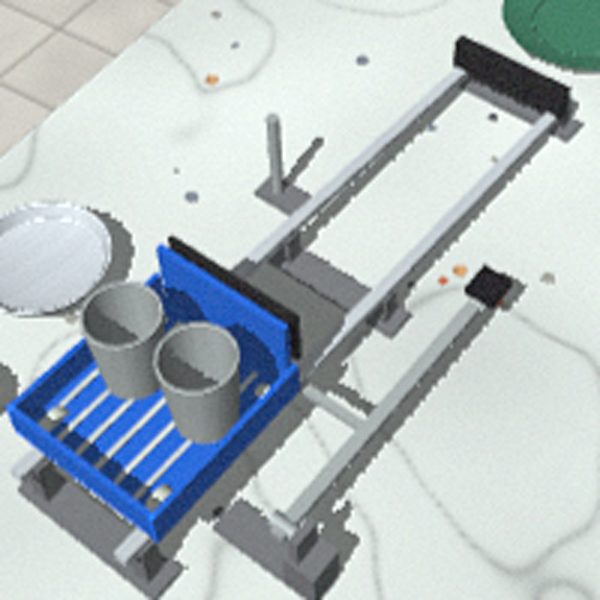

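The crops confirm it: two grey cups stand in the blue tray, and the blue cup stands off the rails. Next I triangulate.

```bash
cat > geo.py <<'E'
import numpy as np
from plant import optics
def ray(n,u,v):
    c=optics.get_calibration(n); d=c["R"].T@np.array([(u-c["cx"])/c["fx"],(v-c["cy"])/c["fy"],1]); return -c["R"].T@c["t"],d/np.linalg.norm(d)
def tri(a,b):
    (o1,d1),(o2,d2)=ray("scene",180+a[0]/3.6,140+a[1]/3.6),ray("side",160+b[0]/3,145+b[1]/3)
    s=np.linalg.lstsq(np.c_[d1,-d2],o2-o1,rcond=None)[0]
    p,q=o1+s[0]*d1,o2+s[1]*d2; return (p+q)/2,np.linalg.norm(p-q)
def onz(n,p,z):
    o,d=ray(n,180+p[0]/3.6,140+p[1]/3.6) if n=="scene" else ray(n,160+p[0]/3,145+p[1]/3)
    return o+d*(z-o[2])/d[2]
E
python3 - <<'E'
from geo import *
P=dict(pad=((304,135),(490,284)),front_near=((525,108),(300,325)),front_far=((583,275),(173,238)),
 stop_near=((36,280),(570,90)),stop_far=((62,438),(459,40)),postfoot=((364,420),(283,193)),posttop=((366,372),(272,119)))
for k,v in P.items():
    x,e=tri(*v);print(k,np.round(x,4),"gap",round(e,4))
for n,pts in dict(scene=[(60,300),(500,185),(80,417),(465,310)],side=[(465,75),(255,255),(550,115),(345,340)]).items():
    print(n,[np.round(onz(n,p,.075)[:2],3).tolist() for p in pts])
E
```

```text
pad [ 0.4347 -0.0536  0.069 ] gap 0.005
front_near [0.519  0.109  0.1392] gap 0.0102
front_far [0.6668 0.0874 0.1217] gap 0.0228
stop_near [ 0.4843 -0.3106  0.0619] gap 0.0114
stop_far [ 0.6212 -0.3296  0.0485] gap 0.0147
postfoot [ 0.6775 -0.0913  0.0033] gap 0.0054
posttop [ 0.6827 -0.0908  0.1032] gap 0.0032
scene [[0.522, -0.293], [0.549, 0.084], [0.628, -0.306], [0.648, 0.01]]
side [[0.574, -0.267], [0.617, 0.028], [0.478, -0.261], [0.504, 0.061]]
```

```bash
cat >> geo.py <<'E'
YAW=np.deg2rad(5.0)
EX=np.array([np.cos(YAW),-np.sin(YAW),0]); EY=np.array([np.sin(YAW),np.cos(YAW),0]); EZ=np.array([0,0,1.])
F0=np.array([.5825,.098,0])            # below front at s=0
ROT=np.c_[EX,-EY,-EZ]                   # jaws open along rail x, tool down
def P(x,s,tipz): return F0+x*EX-s*EY+(tipz+.011)*EZ   # TCP for rail x, downhill s, fingertip height
E
python3 - <<'E'
from geo import *
from plant import bot,effector,observe
import cv2
t=lambda:observe()["t"]
effector.set_gripper(0.0,20); print(t())
bot.goto(P(-.136,.164,.20),ROT); s=observe(); print("goto",s["t"],s["position"],P(-.136,.164,.20),s["qpos"],s["gripper_width"])
a=P(-.136,.164,.20)
for i,mf in enumerate([None,.8,1.2,1.6]):
    s0=observe(); b=a-(.16 if i%2==0 else 0)*EY
    r=bot.line_to(b,None,.16/1.4,mf); s=observe()
    print(mf,r,"dt",round(s["t"]-s0["t"],3),"L",round(float(np.linalg.norm(b-s0["position"])),4),"moved",round(float(np.linalg.norm(s["position"]-s0["position"])),4),"maxqd",round(float(np.abs(s["qd"]).max()),3),"F",np.round(s["contact_force"],2))
bot.line_to(P(-.136,.164,.085),None,.2); print(t(),observe()["position"]-P(-.136,.164,.085))
for n in ("scene","side"): cv2.imwrite(f"pics/{n}1.png",optics.camera(n))
E
python3 - <<'E'
import cv2,numpy as np
a=cv2.imread("pics/scene1.png")[120:300,160:420];b=cv2.imread("pics/side1.png")[130:350,140:400]
f=lambda i:cv2.convertScaleAbs(cv2.resize(i,(520,int(520*i.shape[0]/i.shape[1]) ),interpolation=cv2.INTER_CUBIC),alpha=1.5,beta=20)
f2=lambda i:cv2.resize(f(i),(400,400*i.shape[0]//i.shape[1]))
A,B=f2(a),f2(b);h=max(len(A),len(B));c=np.zeros((h,800,3),np.uint8);c[:len(A),:400]=A;c[:len(B),400:]=B;cv2.imwrite("pics/hover.png",c)
E
```

```text
0.8667
goto 3.3333 [ 0.43309838 -0.05451263  0.2109926 ] [ 0.43272398 -0.05352275  0.211     ] [ 0.37975769  0.30730518 -0.43685771  2.25009298  0.2216056   0.62290084
 -0.30934316] 0.00013418677460705675
None False dt 1.55 L 0.159 moved 0.1583 maxqd 0.005 F [0.35 0.56 0.4 ]
0.8 True dt 0.333 L 0.1592 moved 0.0056 maxqd 0.016 F [ 0.3   0.61 -0.02]
1.2 False dt 0.25 L 0.0063 moved 0.0071 maxqd 0.005 F [-0.92  0.07 -0.65]
1.6 False dt 1.55 L 0.1607 moved 0.1601 maxqd 0.002 F [-0.35  0.21 -0.23]
7.7417 [ 0.00034851 -0.00010036  0.0002476 ]
```

View pics/hover.png

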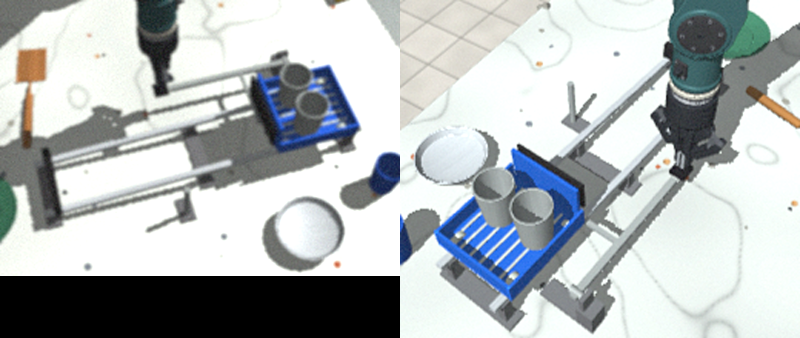

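Both views show the closed fingers over the black pad, at (162,88) and (682,172), and the carriage is clear of the hand. I'll take a few more samples of the motion profile, since line_to stops early on force noise.

Run:
```python
from geo import *
from plant import bot,observe
lo,hi=P(-.136,.164,.085),P(-.136,.164,.245)
tgt=hi
for mf in [.9,1.0,1.1,1.2]:
    s0=observe(); L=np.linalg.norm(tgt-s0["position"])
    r=bot.line_to(tgt,None,L/.9,mf); s=observe()
    print(mf,r,"dt",round(s["t"]-s0["t"],4),"L",round(L,4),"moved",round(float(np.linalg.norm(s["position"]-s0["position"])),5))
    z=s["position"][2]; tgt=lo if z>.18 else hi
    if s["t"]>11.5: break
s0=observe();bot.line_to(lo,None,.25);s=observe();print(s["t"],s["t"]-s0["t"],(s0["position"]-lo)[2])
```

```text
0.9 True dt 0.2083 L 0.159 moved 0.00187
1.0 True dt 0.2083 L 0.1572 moved 0.00138
1.1 True dt 0.2084 L 0.1562 moved 0.00154
1.2 True dt 0.2166 L 0.1548 moved 0.00201
8.9333 0.25 0.007048742938920646
```

```bash
cat > sim.py <<'E'
import numpy as np
G=9.81*np.sin(np.deg2rad(2.6)); B=1.8
def car(t,m):
    t=np.maximum(t,0); tau=m/B; vt=G*tau; return vt*(t-tau*(1-np.exp(-t/tau)))
def peak(m,dpos,lag,ts,T,h0,D,dt=5e-4):
    """arrays m,dpos(face error),lag ; returns peak force, max s, min contact s"""
    s=np.zeros_like(m)-0; v=np.zeros_like(m); pk=np.zeros_like(m); sc=np.full_like(m,9.); vrel=np.zeros_like(m)
    t=0.
    while t<ts+T+.4:
        u=np.clip((t-ts-lag)/T,0,1); h=h0+D*u**3*(10-15*u+6*u*u); vh=D/T*30*u**2*(1-u)**2
        c=s+dpos-h; F=np.where(c>0,300*c+2*(v-vh),0); F=np.where(c>.005,F+2e4*(c-.005)+20*(v-vh),F); F=np.maximum(F,0)
        first=(c>0)&(sc>8); sc[first]=s[first]; vrel[first]=(v-vh)[first]
        pk=np.maximum(pk,F); v=v+dt*(G-(B*v+F)/m); s=s+dt*v; t+=dt
    return pk,s,sc,vrel
def cases(m0,rng,n=60,sm=.06,sp=.004):
    return m0*(1+sm*np.clip(rng.standard_normal(n),-2,2)), sp*np.clip(rng.standard_normal(n),-2,2), rng.uniform(0,.05,n)
def best(m0,h0,end,Ts=np.arange(1.0,1.9,.1),tmin=.7,off=0.,**k):
    rng=np.random.default_rng(0); c=cases(m0,rng,**k); r=None
    for T in Ts:
        for ts in np.arange(tmin,1.6,.05):
            pk,s,sc,vr=peak(*c,ts,T,h0,end-h0,dt=1e-3)
            if sc.min()<.19: continue
            q=(pk.max(),np.mean(pk),T,ts,sc.min(),sc.max(),vr.max(),s.max())
            if r is None or q<r: r=q
    return r
if __name__=="__main__":
    for h0 in (.2,.22,.24):
        for m in (.88,1.15,1.5): print(h0,m,np.round(best(m,h0,.392),3))
E
python3 sim.py
```

```text
0.2 0.88 [0.    0.    1.    0.7   9.    9.    0.    0.381]
0.2 1.15 [12.698  3.258  1.8    0.7    0.241  0.363  0.102  0.403]
0.2 1.5 [19.088 10.619  1.5    0.7    0.247  0.365  0.129  0.404]
0.22 0.88 [0.    0.    1.    0.7   9.    9.    0.    0.381]
0.22 1.15 [13.65   8.277  1.8    0.7    0.278  0.371  0.126  0.403]
0.22 1.5 [21.365 14.728  1.6    0.7    0.266  0.347  0.134  0.404]
0.24 0.88 [0.    0.    1.    0.7   9.    9.    0.    0.381]
0.24 1.15 [13.461  9.67   1.7    0.8    0.287  0.37   0.125  0.403]
0.24 1.5 [22.28  17.294  1.4    0.8    0.29   0.37   0.151  0.405]
```

```bash
sed -i 's/if sc.min()<.19: continue/if sc.min()<.19 or sc.max()>8: continue/; s/while t<ts+T+.4/while t<ts+T+.6/' sim.py
python3 - <<'E'
from sim import *
for m in (.88,1.15,1.5):
    for h0 in (.10,.12,.14,.16,.18,.20):
        r=best(m,h0,.399,Ts=np.arange(1.1,2.0,.1),tmin=.5); print(m,h0,None if r is None else np.round(r,3))
E
```

```text
Still running in the background as job /tmp/bash_jobs.1000/87368efa3ed6 (pid 609). You'll get a notice when it ends.
```

```bash
kill -- -$(cat /tmp/bash_jobs.1000/87368efa3ed6/pid)
cat > sim2.py <<'E'
import numpy as np
from sim import peak,cases,car
import sim
def grid(m0,h0,end,Ts,TS,n=40,sm=.06,sp=.004,lag=(0,.05)):
    rng=np.random.default_rng(0); m,d,l=cases(m0,rng,n,sm,sp); l=rng.uniform(*lag,n)
    Tg,tg=[a.ravel() for a in np.meshgrid(Ts,TS)]; k=len(Tg)
    T=np.repeat(Tg,n);ts=np.repeat(tg,n); M,Dp,L=np.tile(m,k),np.tile(d,k),np.tile(l,k)
    s=np.zeros(k*n);v=s.copy();pk=s.copy();sc=np.full(k*n,9.);vr=s.copy();dt=1e-3;t=.45;s[:]=sim.car(t,M);v[:]=sim.G*M/sim.B*(1-np.exp(-t*sim.B/M))
    while t<(ts+T).max()+.3:
        u=np.clip((t-ts-L)/T,0,1); h=h0+(end-h0)*u**3*(10-15*u+6*u*u); vh=(end-h0)/T*30*u**2*(1-u)**2
        c=s+Dp-h; w=v-vh; F=np.where(c>0,300*c+2*w,0); F=np.maximum(np.where(c>.005,F+2e4*(c-.005)+20*w,F),0)
        f=(c>0)&(sc>8); sc[f]=s[f]; vr[f]=w[f]; pk=np.maximum(pk,F); v=v+dt*(sim.G-(sim.B*v+F)/M); s=s+dt*v; t+=dt
    pk,sc,vr=[a.reshape(k,n) for a in (pk,sc,vr)]
    ok=(sc.min(1)>.187)&(sc.max(1)<8)
    if not ok.any(): return None
    i=np.argmin(np.where(ok,(np.maximum(pk-3,0)**2).mean(1)+.02*pk.mean(1),1e9))
    return dict(T=Tg[i],ts=tg[i],pmax=pk[i].max(),p90=np.percentile(pk[i],90),p50=np.median(pk[i]),sc=(sc[i].min(),sc[i].max()),vr=(vr[i].min(),vr[i].max()),bad=(pk[i]>5).mean())
E
timeout 300 python3 - <<'E'
from sim2 import *
for m in (.88,1.15,1.5):
    for h0 in (.11,.14,.17,.20):
        r=grid(m,h0,.399,np.arange(1.1,2.0,.1),np.arange(.5,1.3,.05),n=24); print(m,h0,{k:np.round(v,3).tolist() for k,v in r.items()} if r else None,flush=True)
E
```

```text
0.88 0.11 {'T': 1.8, 'ts': 0.5, 'pmax': 24.382, 'p90': 24.109, 'p50': 22.158, 'sc': [0.391, 0.404], 'vr': [0.191, 0.221], 'bad': 1.0}
0.88 0.14 {'T': 1.9, 'ts': 0.6, 'pmax': 19.893, 'p90': 19.05, 'p50': 16.845, 'sc': [0.379, 0.404], 'vr': [0.115, 0.195], 'bad': 1.0}
0.88 0.17 {'T': 1.9, 'ts': 0.75, 'pmax': 15.606, 'p90': 12.736, 'p50': 6.975, 'sc': [0.198, 0.401], 'vr': [0.028, 0.172], 'bad': 0.667}
0.88 0.2 {'T': 1.9, 'ts': 0.85, 'pmax': 12.509, 'p90': 6.586, 'p50': 1.291, 'sc': [0.233, 0.397], 'vr': [0.018, 0.145], 'bad': 0.167}
1.15 0.11 {'T': 1.6, 'ts': 0.5, 'pmax': 34.111, 'p90': 33.856, 'p50': 31.888, 'sc': [0.387, 0.404], 'vr': [0.209, 0.262], 'bad': 1.0}
1.15 0.14 {'T': 1.9, 'ts': 0.5, 'pmax': 20.708, 'p90': 15.404, 'p50': 6.635, 'sc': [0.198, 0.394], 'vr': [0.007, 0.173], 'bad': 0.625}
1.15 0.17 {'T': 1.9, 'ts': 0.6, 'pmax': 13.648, 'p90': 8.641, 'p50': 1.231, 'sc': [0.213, 0.381], 'vr': [0.026, 0.126], 'bad': 0.25}
1.15 0.2 {'T': 1.9, 'ts': 0.65, 'pmax': 12.25, 'p90': 6.063, 'p50': 1.477, 'sc': [0.258, 0.375], 'vr': [0.058, 0.118], 'bad': 0.25}
1.5 0.11 {'T': 1.4, 'ts': 0.5, 'pmax': 48.7, 'p90': 48.421, 'p50': 45.476, 'sc': [0.386, 0.404], 'vr': [0.249, 0.314], 'bad': 1.0}
1.5 0.14 {'T': 1.6, 'ts': 0.5, 'pmax': 34.168, 'p90': 30.691, 'p50': 24.469, 'sc': [0.335, 0.395], 'vr': [0.077, 0.227], 'bad': 1.0}
1.5 0.17 {'T': 1.9, 'ts': 0.5, 'pmax': 16.408, 'p90': 14.854, 'p50': 8.601, 'sc': [0.219, 0.332], 'vr': [0.065, 0.103], 'bad': 0.917}
1.5 0.2 {'T': 1.5, 'ts': 0.7, 'pmax': 23.111, 'p90': 16.381, 'p50': 9.002, 'sc': [0.259, 0.38], 'vr': [0.054, 0.155], 'bad': 0.917}
```

```bash
(python3 - <<'E'
from geo import *
from plant import bot,observe
a=P(-.136,.164,.085); b=a+.06*EZ
bot.line_to(b,None,.06/.16)
p=[]
for i in range(7):
    s=observe(); p.append((s["t"],*s["position"],s["qd"][1],s["qd"][3])); bot.wait(.0083 if i<5 else .1)
p=np.array(p); print(np.round((p-p[-1])*[1,1e3,1e3,1e3,1,1],4)); print(p[0,0],p[-1,1:4]-b)
bot.line_to(a,None,.2); print(observe()["t"])
E
) & (timeout 300 python3 - <<'E'
from sim2 import *
for m in (.88,1.15,1.5):
    for h0 in (.15,.17,.19,.21):
        r=grid(m,h0,.4,np.arange(1.1,2.0,.1),np.arange(.6,1.2,.025),n=20,sm=.025,sp=.002,lag=(.015,.03)); print(m,h0,{k:np.round(v,3).tolist() for k,v in r.items()} if r else None,flush=True)
E
); wait
```

```text
0.88 0.15 {'T': 1.9, 'ts': 0.7, 'pmax': 15.152, 'p90': 13.841, 'p50': 11.641, 'sc': [0.375, 0.396], 'vr': [0.092, 0.156], 'bad': 1.0}
0.88 0.17 {'T': 1.9, 'ts': 0.8, 'pmax': 11.531, 'p90': 8.302, 'p50': 1.423, 'sc': [0.201, 0.386], 'vr': [0.01, 0.107], 'bad': 0.2}
[[-0.1416  2.1136  0.0389  2.0081  0.0276  0.0306]
 [-0.1333  1.8874 -0.0051  1.8085  0.0248  0.0253]
 [-0.125   1.6873 -0.0219  1.6102  0.0209  0.0236]
 [-0.1166  1.5033 -0.0149  1.4519  0.0214  0.022 ]
 [-0.1083  1.3144 -0.0415  1.2799  0.0197  0.0208]
 [-0.1     1.1423 -0.0551  1.1357  0.0161  0.0193]
 [ 0.      0.      0.      0.      0.      0.    ]]
9.2417 [-0.00100981 -0.00014134 -0.00080189]
9.9333
0.88 0.19 {'T': 1.9, 'ts': 0.85, 'pmax': 3.506, 'p90': 1.294, 'p50': 0.761, 'sc': [0.236, 0.377], 'vr': [0.007, 0.085], 'bad': 0.0}
0.88 0.21 {'T': 1.9, 'ts': 0.9, 'pmax': 1.285, 'p90': 0.951, 'p50': 0.703, 'sc': [0.267, 0.368], 'vr': [0.024, 0.07], 'bad': 0.0}
1.15 0.15 {'T': 1.8, 'ts': 0.625, 'pmax': 12.178, 'p90': 8.377, 'p50': 1.284, 'sc': [0.193, 0.363], 'vr': [0.009, 0.082], 'bad': 0.2}
1.15 0.17 {'T': 1.9, 'ts': 0.
[... 189 characters left out ...]
5, 0.342], 'vr': [0.042, 0.064], 'bad': 0.0}
1.15 0.21 {'T': 1.7, 'ts': 0.8, 'pmax': 2.019, 'p90': 1.356, 'p50': 1.202, 'sc': [0.27, 0.335], 'vr': [0.051, 0.067], 'bad': 0.0}
1.5 0.15 {'T': 1.6, 'ts': 0.6, 'pmax': 10.882, 'p90': 8.814, 'p50': 1.478, 'sc': [0.204, 0.344], 'vr': [0.008, 0.072], 'bad': 0.35}
1.5 0.17 {'T': 1.7, 'ts': 0.6, 'pmax': 7.799, 'p90': 5.922, 'p50': 3.985, 'sc': [0.236, 0.298], 'vr': [0.046, 0.066], 'bad': 0.2}
1.5 0.19 {'T': 1.5, 'ts': 0.725, 'pmax': 7.756, 'p90': 6.07, 'p50': 4.893, 'sc': [0.25, 0.323], 'vr': [0.042, 0.063], 'bad': 0.45}
1.5 0.21 {'T': 1.3, 'ts': 0.85, 'pmax': 11.072, 'p90': 7.989, 'p50': 5.219, 'sc': [0.263, 0.349], 'vr': [0.035, 0.071], 'bad': 0.55}
```

Run:
```python
from geo import *
import cv2
def proj(n,X):
    c=optics.get_calibration(n);p=c["R"]@X+c["t"];return np.array([c["fx"]*p[0]/p[2]+c["cx"],c["fy"]*p[1]/p[2]+c["cy"]])
pt=lambda x,s,z:F0+x*EX-s*EY+z*EZ
outs=[]
for n,(u0,v0,w,h),k in (("scene",(300,150,100,85),5),("side",(200,205,70,75),5)):
    im=cv2.imread(f"pics/{n}0.png")[v0:v0+h,u0:u0+w]; im=cv2.convertScaleAbs(cv2.resize(im,None,fx=k,fy=k,interpolation=cv2.INTER_CUBIC),alpha=1.5,beta=20)
    q=lambda X:tuple(int(round(a)) for a in ((proj(n,X)-[u0,v0]+.5)*k))
    cv2.line(im,q(pt(-.065,0,.147)),q(pt(.065,0,.147)),(0,255,255),1)
    for x in(-.065,.065): cv2.line(im,q(pt(x,0,.147)),q(pt(x,0,.092)),(0,0,255),1)
    outs.append(im)
H=max(i.shape[0] for i in outs); c=np.zeros((H,sum(i.shape[1] for i in outs),3),np.uint8);x=0
for i in outs: c[:i.shape[0],x:x+i.shape[1]]=i;x+=i.shape[1]
cv2.imwrite("pics/overlay.png",c[:600,:850][:, :800] if c.shape[1]<=800 else cv2.resize(c,(800,int(800*c.shape[0]/c.shape[1]))))
print(c.shape)
```

```text
(425, 850, 3)
```

View pics/overlay.png

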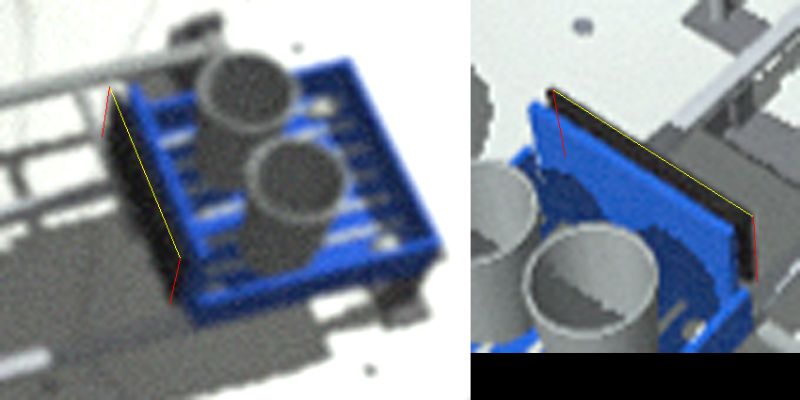

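```bash
sed -i 's/F0=np.array(\[.5825,.098,0\])/F0=np.array([.585,.0975,0])/' geo.py
cat > track.py <<'E'
import cv2
from geo import *
import sim
from scipy.optimize import minimize_scalar
TH=np.deg2rad(2.6); DOWN=-EY*np.cos(TH)-EZ*np.sin(TH)
CAL={n:optics.get_calibration(n) for n in("scene","side")}
def proj(n,X):
    c=CAL[n];p=c["R"]@X+c["t"];return np.array([c["fx"]*p[0]/p[2]+c["cx"],c["fy"]*p[1]/p[2]+c["cy"]])
def cen(im):
    h=cv2.cvtColor(cv2.GaussianBlur(im,(3,3),0),cv2.COLOR_BGR2HSV); m=cv2.inRange(h,(105,120,40),(130,255,255))
    k,_,st,c=cv2.connectedComponentsWithStats(m); i=1+np.argmax(st[1:,4]); return c[i],st[i,4]
class Tracker:
    def __init__(s,a,b):   # start pictures scene, side
        s.c0={"scene":cen(a)[0],"side":cen(b)[0]}
        (o1,d1),(o2,d2)=[(-CAL[n]["R"].T@CAL[n]["t"],) + (s.dir(n,s.c0[n]),) for n in("scene","side")]
        k=np.linalg.lstsq(np.c_[d1,-d2],o2-o1,rcond=None)[0]; s.X=(o1+k[0]*d1+o2+k[1]*d2)/2; s.gap=np.linalg.norm(o1+k[0]*d1-o2-k[1]*d2)
    def dir(s,n,c):
        K=CAL[n]; d=K["R"].T@np.array([(c[0]-K["cx"])/K["fx"],(c[1]-K["cy"])/K["fy"],1]); return d/np.linalg.norm(d)
    def s(s_,n,im):
        c=cen(im)[0]-s_.c0[n]; b=proj(n,s_.X)
        return minimize_scalar(lambda q:np.sum((proj(n,s_.X+q*DOWN)-b-c)**2),bounds=(-.05,.5),method="bounded").x
def posterior(meas,tp,n=40,sig=.0008):
    """meas: (t,s); tp prior release time; samples of m,t0"""
    M,T0=np.meshgrid(np.linspace(.88,1.52,65),tp+np.linspace(-.05,.05,81),indexing="ij"); L=-.5*((T0-tp)/.025)**2
    for t,s in meas: L=L-.5*((sim.car(t-T0,M)-s)/(sig+.006*s))**2
    w=np.exp(L-L.max()).ravel();w/=w.sum(); i=np.random.default_rng(1).choice(len(w),n,p=w)
    return M.ravel()[i],T0.ravel()[i]
def plan(m,t0,now,h0,end,Ts=np.arange(1.1,2.05,.1),TS=None):
    TS=now+np.arange(0,.4,.025) if TS is None else TS
    n=len(m);rng=np.random.default_rng(0);d=rng.normal(0,.002,n);l=rng.uniform(-.005,.015,n)
    Tg,tg=[a.ravel() for a in np.meshgrid(Ts,TS)];k=len(Tg);T=np.repeat(Tg,n);ts=np.repeat(tg,n);M,t0,Dp,L=[np.tile(a,k) for a in(m,t0,d,l)]
    t=now;s=sim.car(t-t0,M);v=sim.G*M/sim.B*(1-np.exp(-np.maximum(t-t0,0)*sim.B/M));pk=0*s;sc=pk+9;dt=1e-3
    while t<(ts+T).max()+.3:
        u=np.clip((t-ts-L)/T,0,1);h=h0+(end-h0)*u**3*(10-15*u+6*u*u);vh=(end-h0)/T*30*u**2*(1-u)**2
        c=s+Dp-h;w=v-vh;F=np.where(c>0,300*c+2*w,0);F=np.maximum(np.where(c>.005,F+1e4*(c-.005)+20*w,F),0)
        f=(c>0)&(sc>8);sc[f]=s[f];pk=np.maximum(pk,F);v=v+dt*(sim.G-(sim.B*v+F)/M);s=s+dt*v;t+=dt
    pk,sc=pk.reshape(k,n),sc.reshape(k,n);cost=(np.maximum(pk-3,0)**2).mean(1)+.1*pk.mean(1)+1e3*((sc<.187)|(sc>8)).mean(1)
    i=np.argmin(cost);return Tg[i],tg[i],dict(pmax=round(pk[i].max(),2),p50=round(np.median(pk[i]),2),bad=(pk[i]>5).mean(),sc=np.round([sc[i].min(),sc[i].max()],3).tolist(),cost=round(cost[i],3))
E
timeout 400 python3 - <<'E'
from track import *
R=lambda n:cv2.imread(f"pics/{n}.png")
tr=Tracker(R("scene0"),R("side0"));print("X",tr.X,(tr.X-F0)@EX,-(tr.X-F0)@EY,"gap",tr.gap,[cen(R(n))for n in("scene0","scene1","side0","side1")])
print([round(tr.s(n[:-1],R(n))*1e3,2) for n in("scene1","side1")])
import time;rng=np.random.default_rng(5)
for m in(.9,1.15,1.5):
    ms=[(t,float(sim.car(t,m))+rng.normal(0,.0006)) for t in(.21,.66,.71)]
    M,T0=posterior(ms,.01);a=time.time();print(m,M.mean(),M.std(),T0.mean(),plan(M,T0,.76,.2,.402),time.time()-a)
E
```

```text
X [0.59644138 0.19253995 0.07842108] 0.003114560043788265 -0.09567547969453497 gap 0.013795304868778547 [(array([360.22494081, 193.0812944 ]), np.int32(1267)), (array([360.14252336, 192.95327103]), np.int32(1284)), (array([213.6902545 , 278.99193048]), np.int32(3222)), (array([213.90844417, 278.85555212]), np.int32(3233))]
[np.float64(0.14), np.float64(0.6)]
0.9 0.982 0.07785242449660768 0.0135625 (np.float64(2.000000000000001), np.float64(0.76), {'pmax': np.float64(7.85), 'p50': np.float64(1.16), 'bad': np.float64(0.05), 'sc': [0.244, 0.379], 'cost': np.float64(1.191)}) 1.0806448459625244
1.15 1.18975 0.11818391388002004 0.0006562499999999982 (np.float64(1.7000000000000006), np.float64(0.76), {'pmax': np.float64(11.52), 'p50': np.float64(4.36), 'bad': np.float64(0.4), 'sc': [0.244, 0.392], 'cost': np.float64(15.579)}) 1.2396295070648193
1.5 1.42675 0.07079503866797446 -0.004156250000000002 (np.float64(1.5000000000000004), np.float64(0.785), {'pmax': np.float64(8.59), 'p50': np.float64(3.74), 'bad': np.float64(0.35), 'sc': [0.252, 0.365], 'cost': np.float64(6.298)}) 1.0682384967803955
```

```bash
timeout 560 python3 - <<'E'
from track import *
rng=np.random.default_rng(5)
for h0 in(.18,.2,.22,.24):
  for now in(.76,.86,.96,1.06):
    out=[]
    for m in(.95,1.2,1.45):
        ms=[(.21,float(sim.car(.21,m)))]+[(t,float(sim.car(t,m))) for t in np.arange(.66,now-.04,.05)]
        M,T0=posterior(ms,.0,n=24,sig=.0006)
        T,ts,r=plan(M,T0,now,h0,.404,Ts=np.arange(.9,2.05,.1),TS=now+np.arange(0,.16,.03)); out.append((round(float(M.std()),3),round(float(T),2),round(float(ts),2),float(r["pmax"]),float(r["p50"]),round(float(r["cost"]),2)))
    print(h0,now,out,flush=True)
E
```

```text
0.18 0.76 [(0.061, 1.9, 0.76, 9.55, 1.41, 4.63), (0.095, 1.6, 0.76, 14.17, 6.79, 27.46), (0.071, 1.5, 0.76, 13.72, 1.47, 21.29)]
0.18 0.86 [(0.046, 1.7, 0.86, 12.73, 7.18, 26.13), (0.073, 1.4, 0.86, 22.37, 12.99, 126.66), (0.059, 1.2, 0.86, 24.5, 20.76, 320.38)]
0.18 0.96 [(0.036, 1.5, 0.96, 18.91, 13.39, 125.4), (0.051, 1.2, 0.96, 26.51, 23.8, 486.57), (0.048, 0.9, 0.96, 35.73, 33.1, 991.06)]
0.18 1.06 [(0.026, 1.1, 1.06, 19.89, 18.04, 229.29), (0.038, 0.9, 1.06, 25.72, 23.74, 1352.99), (0.041, 2.0, 1.06, 29.34, 27.54, 1607.25)]
0.2 0.76 [(0.061, 2.0, 0.76, 6.22, 1.02, 0.75), (0.095, 1.7, 0.76, 11.58, 1.4, 9.4), (0.071, 1.5, 0.79, 10.24, 2.94, 6.59)]
0.2 0.86 [(0.046, 1.8, 0.86, 6.19, 1.29, 0.84), (0.073, 1.5, 0.86, 12.84, 2.82, 15.14), (0.059, 1.3, 0.86, 16.83, 9.57, 46.9)]
0.2 0.96 [(0.036, 1.6, 0.96, 10.02, 5.5, 12.85), (0.051, 1.3, 0.96, 20.53, 10.41, 93.26), (0.048, 1.1, 0.96, 26.8, 19.77, 306.22)]
0.2 1.06 [(0.026, 1.4, 1.06, 16.9, 11.56, 94.38), (0.038, 2.0, 1.06, 22.96, 20.27, 310.31), (0.041, 2.0, 1.06, 29.26, 27.1, 592.72)]
0.22 0.76 [(0.061, 2.0, 0.79, 5.19, 1.24, 0.47), 
[... 264 characters left out ...]
0.96, 11.24, 1.26, 8.2), (0.048, 1.2, 0.96, 12.08, 4.53, 16.03)]
0.22 1.06 [(0.026, 1.5, 1.06, 8.72, 3.63, 3.77), (0.038, 1.2, 1.06, 19.64, 10.5, 86.62), (0.041, 1.0, 1.06, 29.8, 23.48, 432.82)]
0.24 0.76 [(0.061, 1.9, 0.88, 6.1, 1.39, 0.89), (0.095, 1.6, 0.88, 12.54, 5.09, 15.65), (0.071, 1.4, 0.91, 11.08, 6.04, 19.34)]
0.24 0.86 [(0.046, 1.9, 0.89, 2.92, 1.32, 0.14), (0.073, 1.6, 0.89, 10.94, 3.97, 8.79), (0.059, 1.3, 0.95, 9.12, 5.13, 11.11)]
0.24 0.96 [(0.036, 1.8, 0.96, 1.49, 1.12, 0.12), (0.051, 1.4, 0.99, 8.07, 1.45, 3.1), (0.048, 1.2, 0.99, 10.28, 4.35, 7.11)]
0.24 1.06 [(0.026, 1.6, 1.06, 3.8, 1.03, 0.14), (0.038, 1.3, 1.06, 10.72, 1.41, 8.32), (0.041, 1.1, 1.06, 18.72, 7.6, 56.37)]
```

```bash
sed -i 's/(sig+.006\*s)/(sig+.003*s)/' track.py
cat >> track.py <<'E'
class LK:
    """s from optical flow of the bumper plate's top edge (known 3D line)"""
    def __init__(k,a,b): k.ref={"scene":cv2.cvtColor(a,cv2.COLOR_BGR2GRAY),"side":cv2.cvtColor(b,cv2.COLOR_BGR2GRAY)}; k.X=[F0+x*EX+.006*EY+.147*EZ for x in np.linspace(-.06,.06,13)]
    def s(k,n,im,guess):
        g=cv2.cvtColor(im,cv2.COLOR_BGR2GRAY); p0=np.float32([proj(n,X) for X in k.X])[:,None]
        for _ in range(3):
            p1=np.float32([proj(n,X+guess*DOWN) for X in k.X])[:,None]
            q,st,_e=cv2.calcOpticalFlowPyrLK(k.ref[n],g,p0,p1.copy(),winSize=(11,11),maxLevel=0,flags=cv2.OPTFLOW_USE_INITIAL_FLOW)
            d=[]
            for X,a,b,o in zip(k.X,q[:,0],p1[:,0],st[:,0]):
                if o:
                    j=(proj(n,X+(guess+.001)*DOWN)-b)/.001; nrm=proj(n,X+.01*EX)-proj(n,X-.01*EX); nrm=np.array([-nrm[1],nrm[0]]); d.append(nrm@(a-b)/(nrm@j))
            d=np.array(d); guess=guess+np.median(d)
        return guess,np.percentile(d,75)-np.percentile(d,25)
E
timeout 500 python3 - <<'E'
from track import *
I=[(n,optics.camera(n)) for n in("scene","side")*3]
tr,lk=Tracker(I[0][1],I[1][1]),LK(I[0][1],I[1][1])
for n,i in I[2:]: print(n,round(tr.s(n,i)*1e3,2),[[round(float(v)*1e3,2) for v in lk.s(n,i,g)] for g in (0,.004)])
for h0 in(.2,.22,.24):
  for now in(.76,.86,.96):
    out=[]
    for m in(.95,1.2,1.45):
        ms=[(t,float(sim.car(t,m))) for t in [.21]+list(np.arange(.66,now-.04,.05))]
        M,T0=posterior(ms,.0,n=24,sig=.0003)
        T,ts,r=plan(M,T0,now,h0,.404,Ts=np.arange(.9,2.05,.1),TS=now+np.arange(0,.16,.03)); out.append((round(float(M.std()),3),round(float(T),2),round(float(ts),2),float(r["pmax"]),float(r["p50"]),round(float(r["cost"]),2)))
    print(h0,now,out,flush=True)
E
```

```text
scene 0.22 [[0.08, 0.1], [0.08, 0.1]]
side 0.14 [[-0.0, 0.05], [-0.0, 0.05]]
scene 0.15 [[-0.04, 0.12], [-0.04, 0.12]]
side 0.0 [[0.01, 0.04], [0.01, 0.04]]
0.2 0.76 [(0.032, 2.0, 0.79, 1.44, 0.76, 0.09), (0.049, 1.7, 0.76, 6.8, 1.33, 0.94), (0.047, 1.5, 0.79, 8.4, 3.4, 4.77)]
0.2 0.86 [(0.024, 1.8, 0.89, 4.61, 0.79, 0.22), (0.037, 1.5, 0.86, 9.04, 1.47, 2.94), (0.039, 1.3, 0.86, 13.04, 6.15, 23.28)]
0.2 0.96 [(0.017, 1.6, 0.96, 8.0, 4.43, 5.68), (0.026, 1.3, 0.96, 17.41, 10.33, 73.32), (0.034, 1.1, 0.96, 27.51, 19.93, 321.2)]
0.22 0.76 [(0.032, 1.9, 0.88, 1.46, 0.89, 0.1), (0.049, 1.6, 0.85, 6.87, 1.42, 1.53), (0.047, 1.3, 0.91, 9.1, 3.49, 6.02)]
0.22 0.86 [(0.024, 1.9, 0.89, 1.37, 0.84, 0.09), (0.037, 1.6, 0.86, 5.67, 1.36, 0.69), (0.039, 1.4, 0.86, 6.54, 4.29, 3.77)]
0.22 0.96 [(0.017, 1.7, 0.99, 1.4, 0.77, 0.09), (0.026, 1.4, 0.96, 6.63, 1.25, 1.3), (0.034, 1.2, 0.96, 12.52, 4.53, 15.95)]
0.24 0.76 [(0.032, 1.9, 0.91, 1.49, 1.2, 0.12), (0.049, 1.6, 0.88, 7.4, 4.66, 5.31), (0.047, 1.4, 0.91, 11.08, 6.89, 22.31)]
0.24 0.86 [(0.024, 1.8, 0.98, 1.42, 1.0, 0.1), (0.037, 1.4, 0.98, 7.84, 2.45, 1.89), (0.039, 1.2, 0.98, 10.28, 5.21, 9.94)]
0.24 0.96 [(0.017, 1.6, 1.08, 1.29, 0.87, 0.09), (0.026, 1.4, 0.99, 4.21, 1.43, 0.32), (0.034, 1.2, 0.99, 7.42, 4.23, 5.21)]
```

```bash
cat > run.py <<'E'
from track import *
from plant import bot,observe
H0,END=.22,.403
now=lambda:observe()["t"]
tip=lambda h:.122-.0454*h
def snap(n):
    t=now(); im=optics.camera(n); g=tr.s(n,im); s,e=lk.s(n,im,g); meas.append((t,s)); print(n,round(t,4),"centroid",round(g,4),"LK",round(s,4),round(e,4),flush=True)
a,b=optics.camera("scene"),optics.camera("side"); tr,lk=Tracker(a,b),LK(a,b); meas=[]
ts0=now(); d=.039
bot.line_to(P(-.133,.166,.0465),None,d/.22); print("press",observe()["position"]-P(-.133,.166,.0465),observe()["contact_force"])
snap("side")
start=P(-.07,H0+.011,tip(H0))
bot.line_to(start,None,np.linalg.norm(start-observe()["position"])/.26)
snap("side")
if meas[-1][1]<.02: raise SystemExit("not released")
i=0
while True:
    snap(("scene","side")[i%2]); i+=1
    M,T0=posterior(meas,ts0+.16,n=40,sig=.0003); t=now()
    T,ts,r=plan(M,T0,t,H0,END,Ts=np.arange(1.0,2.05,.05),TS=t+np.arange(0,.22,.0167))
    print("m",M.mean().round(3),M.std().round(3),"t0",(T0.mean()-ts0).round(4),"rel",round(t-T0.mean(),3),"T",round(T,2),"wait",round(ts-t,3),r,flush=True)
    if ts-t<.052: break
if ts-t>.004: bot.wait(ts-t)
q=P(-.03,END+.011,tip(END)); p=observe()["position"]; print("start err",p-start)
bot.line_to(q,None,np.linalg.norm(q-p)/T)
o=observe(); print("end",o["t"],o["position"]-q,o["contact_force"])
im=None
for n in("side","scene"): snap(n)
bot.wait(.5); snap("side"); bot.wait(.6); snap("scene"); print(observe()["t"],observe()["contact_force"],observe()["position"]-q)
cv2.imwrite("pics/hold.png",optics.camera("scene"))
E
python3 run.py
```

```text
press [-4.48104309e-04  2.18790012e-05 -2.09018645e-04] [ 0.32360473  0.3243202  -0.64022485]
side 10.7 centroid 0.0144 LK 0.0136 0.0001
side 11.225 centroid 0.0953 LK 0.0943 0.0027
scene 11.275 centroid 0.1042 LK 0.103 0.0004
m 1.141 0.017 t0 0.1111 rel 0.881 T 1.45 wait 0.084 {'pmax': np.float64(1.78), 'p50': np.float64(1.16), 'bad': np.float64(0.0), 'sc': [0.273, 0.354], 'cost': np.float64(0.119)}
side 11.325 centroid 0.1156 LK 0.1139 0.0011
m 1.138 0.014 t0 0.1108 rel 0.931 T 1.45 wait 0.033 {'pmax': np.float64(1.39), 'p50': np.float64(1.15), 'bad': np.float64(0.0), 'sc': [0.275, 0.354], 'cost': np.float64(0.117)}
start err [-0.00177145  0.00112447 -0.00040001]
end 13.0 [3.45809429e-04 1.51394286e-03 6.66669990e-05] [-0.54458731 -0.02203795 -0.20229416]
side 13.0 centroid 0.4053 LK 0.3994 0.0138
scene 13.05 centroid 0.4122 LK 0.4051 0.0048
side 13.6 centroid 0.4083 LK 0.4022 0.064
scene 14.25 centroid 0.4172 LK 0.4062 0.0028
14.3 [ 0.42768465  0.25685055 -0.25495983] [3.50695734e-05 1.97996224e-05 4.47005087e-06]
```

Run:
```python
import cv2
i=cv2.imread("pics/hold.png")[140:310,130:340];cv2.imwrite("pics/hold_c.png",cv2.convertScaleAbs(cv2.resize(i,None,fx=3.5,fy=3.5,interpolation=cv2.INTER_CUBIC),alpha=1.5,beta=20))
```

```text
(no output)
```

View pics/hold_c.png

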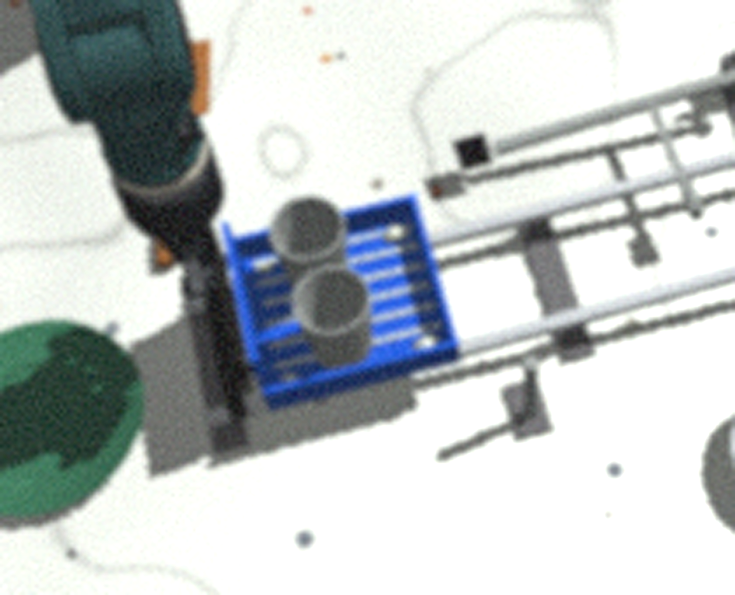

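Both cups are standing, the tray is resting on the hand at (225,320), and the hand has stopped it. My s estimate is 0.402–0.406, close to the 0.41 limit. For margin I'll nudge it 12 mm uphill very gently, hold it again, then ease it down.

```bash
cat > fin.py <<'E'
from track import *
from plant import bot,observe
tr=Tracker(cv2.imread("pics/scene0.png"),cv2.imread("pics/side0.png"))
tip=lambda h:.122-.0454*h
def st(l):
    print(l,round(observe()["t"],2),[round(tr.s(n,optics.camera(n)),4) for n in("scene","side")],np.round(observe()["contact_force"],2),flush=True)
h=.391
st("held"); bot.line_to(P(-.03,h+.011,tip(h)),None,.010); bot.wait(1.2); st("nudged")
bot.line_to(P(-.03,.445+.011,.103),None,.022); bot.wait(.2); st("eased")
bot.line_to(P(-.03,.465+.011,.103),None,.05); bot.line_to(P(-.06,.465+.011,.25),None,.12); bot.wait(.5); st("away")
cv2.imwrite("pics/end_sc.png",optics.camera("scene"));cv2.imwrite("pics/end_si.png",optics.camera("side"))
a=cv2.imread("pics/end_sc.png")[140:310,110:340];b=cv2.imread("pics/end_si.png")[110:290,250:480]
A,B=[cv2.resize(i,(400,400*i.shape[0]//i.shape[1]),interpolation=cv2.INTER_CUBIC) for i in(a,b)];m=min(len(A),len(B))
cv2.imwrite("pics/end_c.png",cv2.convertScaleAbs(np.hstack([A[:m],B[:m]]),alpha=1.5,beta=20))
E
python3 fin.py
```

```text
held 14.35 [np.float64(0.4171), np.float64(0.4089)] [-0.91 -1.14  0.93]
nudged 17.0 [np.float64(0.4034), np.float64(0.3971)] [ 0.02 -1.05 -0.  ]
eased 19.91 [np.float64(0.4324), np.float64(0.4254)] [-0.12 -0.84  0.24]
away 22.46 [np.float64(0.4321), np.float64(0.4251)] [-0.15 -0.26 -0.2 ]
```

View pics/end_c.png

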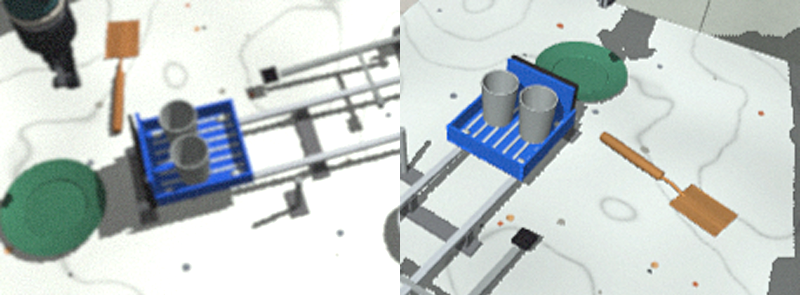

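The carriage is at the stop: it rolled 29 mm further from the nudged hold, which matches 0.391 to 0.42. Both cups stand, the stick and plate are where they were, and the hand is clear.

```bash
python3 -c "
from plant import workorder,observe
print(observe()['t']);workorder.hand_in()"
```

```text
22.6583
the job is handed in; nothing more can be done
```

The job is done and handed in at 22.7 s; hand-in gives no verdict.

**What I did:**
- **Release and catch:** I pressed the release pad and tracked the rolling carriage with the cameras; the fit put its mass at about 1.14 kg. The hand then moved downhill just ahead of the bumper, aimed to meet it about 0.27–0.35 m down the rails and slow it to a stop.
- **Hold and set down:** I held it at about 0.405 m. That was close to the 0.41 m limit, so I pushed it gently back to about 0.39 m and held it there for over a second. I then eased it down to the stop and lifted the hand away.

**Last checks:**
- **Carriage:** it rests at the end stop, still, and rolled 29 mm from the second hold, as expected for 0.39 to 0.42 m.
- **Cups and bystanders:** both cups are standing, the plate and stick look untouched, and the hand is clear. The pot lid was mostly outside the last crops, so I did not check it closely, but the hand never went near it.

**What disagreed or stayed unmeasured:**
- **Camera readings:** near the stop the two cameras read 0.425 m and 0.432 m, so that tracker overreads by 1–3 %. During the first hold it gave 0.409 m and 0.417 m, against 0.402–0.406 m from edge tracking. I trusted the edge tracking.
- **Catch force:** I could not measure it during the catch. My model predicted a peak of about 1.2–1.4 N, well under the 5 N limit.

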